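# Hold the matching check standard in a tube photometer's bayonet port

### The arm

A 6-joint arm with a two-finger parallel gripper is mounted at the origin on a cart in front of the work surface, level with it; the furniture and walls round the work are solid. World frame = base frame: x ahead of the robot, y to its left, z up, the work surface at z = 0. Lengths are in m, angles in rad, forces in N, time in s.
With the tool pointing down it reaches from about 0.375 to 0.975 m from the base axis. Payload 3.8 kg.
Tool frame: the origin (TCP) lies at the very end of the fingers, on their centre line; the grasp point (between the pads) lies 19 mm behind it (bot.grip_point_offset is the distance from the TCP to the grasp point, in m); z points along the fingers, x is the direction in which the jaws open and shut, and the axes are right-handed (so a half turn about z gives the same grasp; the last joint's range is limited). The gripper opens to 85 mm and grips with 20 to 120 N. Pads are 22 mm wide; open, the fingers measure 114 mm over their backs; the gripper's body (76 mm by 85 mm) begins 54 mm behind the grasp point. The pads swing forward as they close: fully open they stand 13 mm farther back than shut.
Start: joints at [-0.037, 0.264, 1.604, -0, 1.274, -0.037], TCP at [0.675, -0, 0.203] pointing down, gripper open.
Joint ranges: [-2.63, 2.63], [-0.94, 2.18], [0.31, 2.57], [-1.31, 4.45], [0, 2.66], [-2.55, 2.55]. Speed limits (rad/s): [2.57, 2.57, 3.14, 3.14, 3.14, 3.14].

### API

Orientations are given as a rotation vector (axis times angle).
In Python, from workcell import bot, read_camera gives the robot as it stands.
- The arm moves only by the tool arm_command, never from a script. Its argument "rows" is a list of rows, each an object with "delta_rot": the turn, a rotation vector about the tool's x, y, z in rad, a list of three; "xyz": the shift along the tool's x, y, z in m, a list of three; "gripper": the finger opening in m, from 0 to 0.0854. A call has 1 to 12 rows; each row shifts and turns the commanded pose from where the row before left it, along the tool's axes as they then stand; what a row does not reach is not made up. A row lasts 1/10 s, in which the tool goes at most 50 mm and 8.59 degrees, less where a joint would pass 70% of its speed; a pose out of reach is approached as far as the arm can. A call is refused whole if a number of a shift passes 0.05 or a number of a turn 0.15, either way. A call with a gripper value outside its range is refused whole. The fingers move at their own pace and stop on an object; "force" is the grip in N (left out, the last holds). Time passes only in rows, so rows that do not move let the fingers close. It gives the time, the measured TCP pose, the force and the opening at its end, in the units of the state.
- bot.read_state(): the state, without advancing time (a new reading comes with each control period).
- read_camera(name): name is "scene" or "side" or "wrist"; returns a dict with "pixels" (480x640x3 uint8, red, green, blue), "range_z" (480x640 float32, m along the optical axis (not along the pixel's ray), 0 where there is no reading), "intrinsics" (3x3 intrinsics, pixels), "dist_coeffs" ([k1, k2, p1, p2, k3] as OpenCV has them; the pictures are not rectified), "camera_from_world" (4x4, takes a point from world to camera coordinates). Camera axes: x right, y up, looking along -z (the intrinsics and any distortion apply to the point x, -y, -z); pixel columns grow to the right and rows downward; lengths in m; the calibration is good to about 2 mm. A picture is of the moment at which its call begins.
- bot.finish_job(): hands the job in, once; it reports no verdict.
The state is a dict: "time": time; "q": joint angles; "joint_vel": joint speeds; "joint_torque": joint torques, N m; "tool_pos": TCP position; "tcp_rot": TCP orientation; "wrist_force": force on the tool from outside, world axes, zero at the start; "torque": the same for the moment, N m; "width": opening from 0.0 (shut) to 1.0 (fully open).
Only numpy, scipy, OpenCV 4.12 (cv2) and the standard library are available. Lean on these libraries where they do the work, as an engineer would, in place of code of your own. Each camera call takes 0.05 s, during which the arm holds its last target.

### The job

Check the tube photometer before its sample is read: use the check standard whose coloured flange matches the cap (blue or purple) of the sample tube standing in the photometer's well. Put that standard into the metal bayonet port, push it down against the spring until its flange meets the port, and twist it clockwise (seen from above) about a quarter turn, as far as it goes; this opens the port's sprung shutter. Finish while still gripping it, turned to the stop and seated, because the spring throws it back when it is let go; leave the other standard, the tubes, the dish and the reagent bottle where they are.

Things in the scene. Friction and masses are not known exactly. Their poses are not given: they have to be found in the camera images.
- std_blue_grip (a point): Check standard with the BLUE flange, a loose upright plug (90 g): centre of its black grip bar, 38 mm long (this x axis) x 16 mm thick (y: squeeze these flats from above), reaching 19 mm above this point. Below the bar a round coloured flange, 46 mm across, 6.5 mm thick, its underside 22 mm below this point. z up; half a turn about z gives the same part.
- std_purple_grip (a point): Same point of the standard with the PURPLE flange, otherwise identical. Both: under the flange a barrel 26 mm across and 36 mm long, foot tapered to 19 mm, with two bayonet lugs on its +x and -x sides (under the bar's ends, white ticks on the flange), 6 mm wide, out to 18.5 mm from the axis, 16 to 22 mm below the flange's underside.
- stand: White block with grey foot, 176 (x) x 88 (y) x 46 mm, fixed; origin at the centre of its underside. The standards hang by their flanges on its top, 46 mm above the bench, in two plain 41 mm holes at x = +40 and -40 mm, each turned anyhow up to 20 degrees; which one stands in which hole varies.
- port (a point): Centre of the mouth of the photometer's steel bayonet port, level with the top of its ring (53 mm across), 84 mm above the bench; z up. Bore 29 mm with a 3 mm lead-in chamfer. Two entry slots for the lugs at its +x and -x sides (white ticks): a standard goes in with its x axis along this x axis, either way round, with about 9 degrees of play.
- shutter (a joint): Sprung ring inside the port: 0 closed (rest), 1.15 rad open. A sprung plunger meets the barrel when the flange is 10 mm above the ring (2 N; 6 N when flange meets ring). Under 4 mm the lugs can turn clockwise from above (yaw decreasing) by 80 degrees to a stop at green ticks; from 15 degrees on they push this ring, 0.12 to 0.19 N m. Let go, all springs back.
- photometer: The fixed tube photometer, white with grey sides, sloping front panel to -x, about 184 x 218 x 80 mm; origin at the centre of its underside. In its frame the port's axis is at x 12, y 50 mm and the sample well's at x 12, y -55 mm; the well's tube stands up to 43 mm above the top.
- well (a point): Centre of the mouth of the photometer's black-collared sample well, level with the photometer's top, 80 mm above the bench, 105 mm from the port; one sample tube stands in it.
- tube_blue_cap (a point): Centre of the cap of the loose sample tube with the BLUE cap (50 ml tube, cap 35 mm in diameter, this point 110 mm above the tube's foot). It stands upright either in the photometer's well or in the purple rack behind.
- tube_purple_cap (a point): Centre of the cap of the loose sample tube with the PURPLE cap (same size). It stands in the other one of the two places.
- dish: Small closed culture dish, 58 mm in diameter, 14 mm high, loose on the bench; origin at the centre of its underside; to be left alone.
- reagent: Reagent bottle, 48 mm in diameter, 76 mm high, loose on the bench; origin at the centre of its underside; to be left alone.
Not all that is in view belongs to the job. What is shaped like the part that bears std_purple_grip but orange is not meant.

How it is judged:
On the way, in this order (a step that is already met when the one before it is completed fails the run):
1. the standard that matches the tube in the well is lifted out of the stand (((horizontal distance between tube_blue_cap and well below 0.02 m and height (world z) of std_blue_grip above 0.112 m) or (horizontal distance between tube_purple_cap and well below 0.02 m and height (world z) of std_purple_grip above 0.112 m))), for 0.1 s.
2. it is pushed down into the port against the spring (((horizontal distance between tube_blue_cap and well below 0.02 m and z of std_blue_grip in the frame of port below 0.028 m and horizontal distance between std_blue_grip and port below 0.005 m) or (horizontal distance between tube_purple_cap and well below 0.02 m and z of std_purple_grip in the frame of port below 0.028 m and horizontal distance between std_purple_grip and port below 0.005 m))), for 0.1 s.
At the end, for the whole second after the job is handed in: The standard matching the cap of the tube in the well sits in the port, upright (7 degrees), centred (5 mm), flange under 6 mm above the ring, turned clockwise at least 66 degrees, shutter beyond 0.95 rad, and the fingers still grip it with over 3 N, all through the last second (value of joint shutter above 0.95 rad and ((horizontal distance between tube_blue_cap and well below 0.02 m and z of std_blue_grip in the frame of port below 0.028 m and horizontal distance between std_blue_grip and port below 0.005 m and angle between std_blue_grip's own z axis and vertical below 0.12 rad and angle between the x axis of std_blue_grip and the x axis of port, either way round above 1.15 rad and contact force between the fingers and std_blue above 3 N) or (horizontal distance between tube_purple_cap and well below 0.02 m and z of std_purple_grip in the frame of port below 0.028 m and horizontal distance between std_purple_grip and port below 0.005 m and angle between std_purple_grip's own z axis and vertical below 0.12 rad and angle between the x axis of std_purple_grip and the x axis of port, either way round above 1.15 rad and contact force between the fingers and std_purple above 3 N))); the arm keeps its last pose, push and grip.
It fails at once if the other standard is taken from its place or pushed about (more than 20 mm) ((horizontal distance between tube_blue_cap and well below 0.02 m and distance of std_purple_grip from where it was at the start of the episode above 0.02 m) or (horizontal distance between tube_purple_cap and well below 0.02 m and distance of std_blue_grip from where it was at the start of the episode above 0.02 m)).
It fails at once if a sample tube is moved more than 15 mm (distance of any of tube_blue_cap, tube_purple_cap from where it was at the start of the episode above 0.015 m).
It fails at once if the dish or the reagent bottle is moved more than 20 mm (distance of any of dish, reagent from where it was at the start of the episode above 0.02 m).
It also fails if it takes over 42 s, if anything falls off the work surface, if the arm or the gripper's body presses on something with over 40 N, if the wrist force passes 120 N, or if a joint passes its speed limit or range.

## Working session

There is one attempt and no reset: what is moved stays moved. The work goes in short steps, Python scripts to look and compute and a tool call to move; the robot and the scene stay as the last step left them, time stands still between calls to the robot, and variables do not carry over. Pictures are saved under pics/ and viewed, and the job is handed in when it is done.

Besides the shell and the picture viewer there is one more tool, called after "Request:" as a command line: name --argument value ..., lists and objects as JSON in quotes. arm_command: Moves the arm, as the interface text tells. Its arguments: {"type":"object","properties":{"rows":{"type":"array","items":{"type":"object","properties":{"delta_rot":{"type":"array","items":{"type":"number"}},"xyz":{"type":"array","items":{"type":"number"}},"gripper":{"type":"number"}}}},"force":{"type":"number"}},"required":["rows"]}

```bash
mkdir -p pics; ls; python3 - <<'E'
from workcell import bot, read_camera
import cv2,numpy as np,pickle
s=bot.read_state(); print(s)
for n in ["scene","side","wrist"]:
    c=read_camera(n); pickle.dump(c,open(f"{n}.pkl","wb"))
    cv2.imwrite(f"pics/{n}0.png",c["pixels"][...,::-1]); print(n,c["intrinsics"].tolist(),c["dist_coeffs"],np.round(c["camera_from_world"],3).tolist())
print(bot.grip_point_offset, bot.read_state()["time"])
E
```

```text
pics
{'time': 0.0, 'q': array([-3.68997901e-02,  2.64759547e-01,  1.60539002e+00, -2.53545343e-05,
        1.27364421e+00, -3.68752139e-02]), 'joint_vel': array([ 3.85038923e-04,  1.51089043e-03,  2.90274988e-04, -5.11534436e-04,
        3.73242467e-04,  6.68289455e-05]), 'joint_torque': array([ 6.10465631e-04, -5.15121067e+01, -3.67308676e+01, -4.07824507e-05,
        1.31324201e-02,  1.46811578e-05]), 'tool_pos': array([6.74217265e-01, 1.80641604e-05, 2.01549096e-01]), 'tcp_rot': array([-3.14153380e+00,  2.69004796e-05,  3.45650916e-03]), 'wrist_force': array([-0.78043048,  0.17455735, -0.06611137]), 'torque': array([-0.00221056,  0.03674813,  0.05146261]), 'width': 1.0062514610417788}
scene [[468.24290823485353, 0.0, 313.8830827017035], [0.0, 468.24290823485353, 239.42078497483166], [0.0, 0.0, 1.0]] [-0.09917778  0.          0.          0.          0.        ] [[0.876, -0.482, 0.015, -0.512], [0.201, 0.393, 0.897, -0.2], [-0.438, -0.783, 0.442, -0.648], [0.0, 0.0, 0.0, 1.0]]
side [[569.498820799993, 0.0, 316.80783448474887], [0.0, 569.498820799993, 238.41664041577408], [0.0, 0.0, 1.0]] [-0.11850954  0.          0.          0.          0.        ] [[0.912, -0.41, 0.015, -0.532], [0.173, 0.417, 0.892, -0.169], [-0.372, -0.811, 0.451, -0.79], [0.0, 0.0, 0.0, 1.0]]
wrist [[431.0133956482709, 0.0, 315.60431176741577], [0.0, 431.0133956482709, 240.8193441031378], [0.0, 0.0, 1.0]] [0.01971571 0.         0.         0.         0.        ] [[1.0, -0.002, -0.002, -0.673], [0.001, 0.949, -0.314, 0.041], [0.003, 0.314, 0.949, -0.381], [0.0, 0.0, 0.0, 1.0]]
0.0187 0.15
```

View pics/scene0.png

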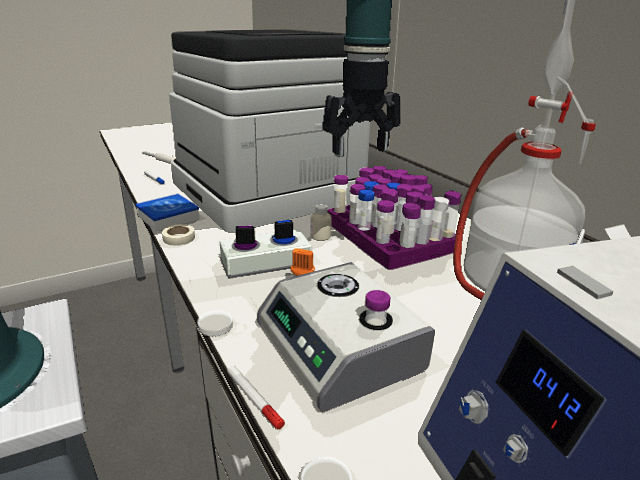

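View pics/side0.png

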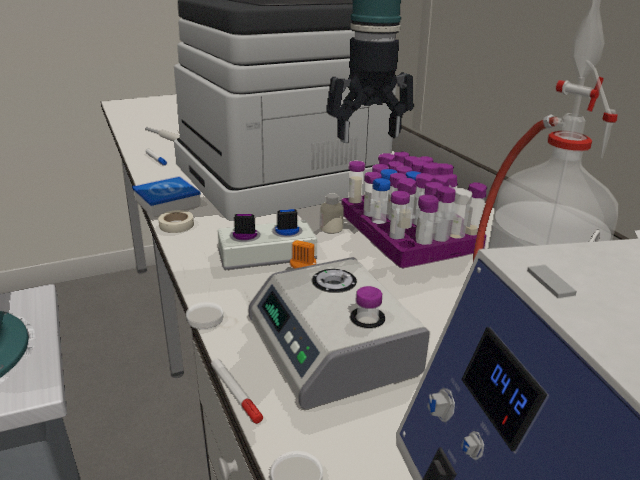

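View pics/wrist0.png

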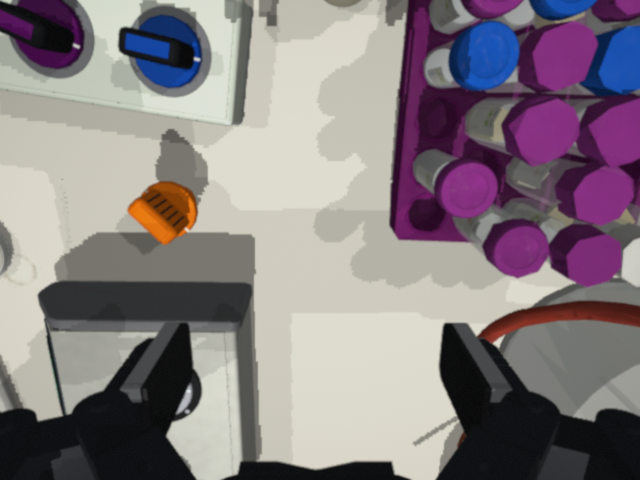

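The well tube, at side (369,300) and scene (377,300), has a purple cap. Candidate standards:
- Purple flange at side (245,232).
- Blue flange at side (288,228).
- Orange decoy at side (303,255).

The purple one on the stand fits. I'll confirm it in a crop and measure rough positions.

```bash
cat > h.py <<'E'
import numpy as np,cv2,pickle
def ray(c,uv):
    p=cv2.undistortPoints(np.array(uv,float).reshape(-1,1,2),c["intrinsics"],c["dist_coeffs"]).reshape(-1,2)
    d=np.c_[p[:,0],-p[:,1],-np.ones(len(p))]
    T=c["camera_from_world"];R=T[:3,:3];o=-R.T@T[:3,3]
    return o,d@R
def onplane(c,uv,z):
    o,d=ray(c,uv); return o+d*((z-o[2])/d[:,2])[:,None]
def depthpts(c,uv):
    uv=np.array(uv).reshape(-1,2); o,d=ray(c,uv); r=c["range_z"][uv[:,1].astype(int),uv[:,0].astype(int)]
    return o+d*r[:,None]
def cloud(c):
    v,u=np.mgrid[0:480,0:640]; P=depthpts(c,np.c_[u.ravel(),v.ravel()]); P[c["range_z"].ravel()==0]=np.nan
    return P.reshape(480,640,3)
def proj(c,P):
    T=c["camera_from_world"];q=np.atleast_2d(P)@T[:3,:3].T+T[:3,3]
    q=q*[1,-1,-1]
    return cv2.projectPoints(q,np.zeros(3),np.zeros(3),c["intrinsics"],c["dist_coeffs"])[0].reshape(-1,2)
E
python3 - <<'E'
from h import *
for n in ["scene","side"]:
    c=pickle.load(open(n+".pkl","rb"));P=cloud(c)
    hsv=cv2.cvtColor(c["pixels"],cv2.COLOR_RGB2HSV)
    pu=(cv2.inRange(hsv,(135,80,40),(165,255,255))>0)
    bl=(cv2.inRange(hsv,(100,120,60),(125,255,255))>0)
    for nm,m in (("pu",pu),("bl",bl)):
        k,l,st,ce=cv2.connectedComponentsWithStats(m.astype(np.uint8))
        for i in range(1,k):
            if st[i,4]>25:
                q=P[l==i]; print(n,nm,st[i],np.round(np.nanmedian(q,0),3))
    uv={"scene":[(340,284),(318,292)],"side":[(334,279)]}[n]
    print("port",onplane(c,uv,0.084))
    im=c["pixels"][...,::-1]
    cv2.imwrite(f"pics/{n}_crop.png",cv2.resize(im[190:350,200:420],(800,582),interpolation=cv2.INTER_CUBIC))
E
```

```text
scene pu [ 350  166   85   53 2496] [0.828 0.067 0.125]
scene pu [334 175  14  10 120] [0.764 0.201 0.12 ]
scene pu [445 190  16  15 182] [ 0.902 -0.024  0.13 ]
scene pu [ 328  205  127   64 2439] [ 0.764 -0.01   0.027]
scene pu [238 226  14   2  26] [0.491 0.119 0.088]
scene pu [234 240  23  10 119] [0.487 0.107 0.052]
scene pu [366 290  24  21 435] [ 0.543 -0.251  0.119]
scene bl [156 177   8   7  31] [0.444 0.702 0.012]
scene bl [359 181  20  20 244] [0.771 0.102 0.12 ]
scene bl [387 183  13   7  61] [0.833 0.097 0.127]
scene bl [135 194  64  27 951] [0.401 0.423 0.036]
scene bl [277 220  14   3  28] [0.572 0.109 0.088]
scene bl [273 236  22   8 113] [0.566 0.095 0.052]
scene bl [ 464  263  176  217 8678] [ 0.533 -0.53   0.226]
scene bl [532 367  15  23 132] [ 0.521 -0.511  0.197]
scene bl [463 374   9  13  32] [ 0.521 -0.439  0.136]
scene bl [444 376  23  22 127] [ 0.518 -0.426  0.117]
scene bl [546 377  12  21 105] [ 0.519 -0.525  0.198]
scene bl [491 385  18  17  95] [ 0.519 -0.478  0.153]
scene bl [558 392  11  17  61] [ 0.517 -0.539  0.197]
scene bl [453 398  16  18 108] [ 0.
[... 1087 characters left out ...]
  22 472] [ 0.543 -0.251  0.118]
side bl [158 157   9   8  39] [0.442 0.706 0.01 ]
side bl [373 169  24  22 304] [0.769 0.104 0.118]
side bl [406 171  15   9  80] [0.831 0.101 0.125]
side bl [ 132  177   68   29 1081] [0.398 0.423 0.034]
side bl [280 209  15   3  30] [0.571 0.11  0.086]
side bl [276 227  23   9 126] [0.565 0.096 0.051]
side bl [491 364  12  22 123] [ 0.52  -0.51   0.196]
side bl [501 374   9  20  90] [ 0.518 -0.524  0.197]
side bl [509 388  10  16  59] [ 0.515 -0.538  0.196]
side bl [514 394  13  21 115] [ 0.514 -0.548  0.196]
side bl [428 398   8  14  64] [ 0.497 -0.46   0.126]
side bl [462 440   7  12  39] [ 0.493 -0.517  0.128]
port [[ 0.54514263 -0.1431201   0.084     ]]
```

View pics/side_crop.png

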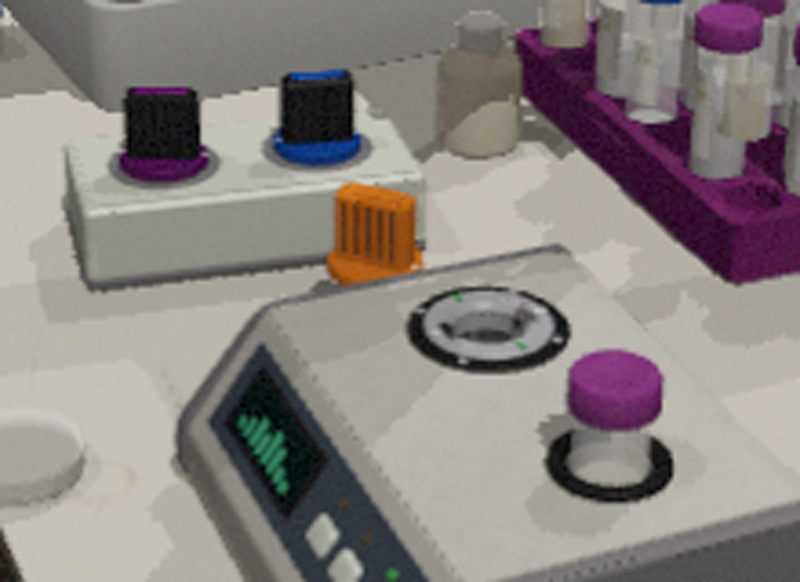

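Both views agree. The tube in the well has a purple cap, so the target is the purple-flange standard: crop (165,135), at about (0.487, 0.115). Orange is the decoy, and the port is at crop (488,328). Next I'll turn the tool by +90° yaw for a wrist view of both the standard and the port.

Request:
arm_command --rows '[{"xyz":[-0.048,0,0],"delta_rot":[0,0,0],"gripper":0.06},{"xyz":[-0.048,0,0],"delta_rot":[0,0,0],"gripper":0.06},{"xyz":[-0.048,0.01,0],"delta_rot":[0,0,0],"gripper":0.06},{"xyz":[0,0,0],"delta_rot":[0,0,-0.15],"gripper":0.06},{"xyz":[0,0,0],"delta_rot":[0,0,-0.15],"gripper":0.06},{"xyz":[0,0,0],"delta_rot":[0,0,-0.15],"gripper":0.06},{"xyz":[0,0,0],"delta_rot":[0,0,-0.15],"gripper":0.06},{"xyz":[0,0,0],"delta_rot":[0,0,-0.15],"gripper":0.06},{"xyz":[0,0,0],"delta_rot":[0,0,-0.15],"gripper":0.06},{"xyz":[0,0,0],"delta_rot":[0,0,-0.15],"gripper":0.06},{"xyz":[0,0,0],"delta_rot":[0,0,-0.15],"gripper":0.06},{"xyz":[0,0,0],"delta_rot":[0,0,-0.15],"gripper":0.06}]'

```text
time: 1.35
tool_pos: [0.5307, -0.01, 0.2025]
tcp_rot: [-2.446, -1.97, 0.001]
wrist_force: [0.4, 0.2, 0.2]
width: 0.699
```

Request:
arm_command --rows '[{"xyz":[0,0,0],"delta_rot":[0,0,-0.15],"gripper":0.06},{"xyz":[0,0,0],"delta_rot":[0,0,-0.07],"gripper":0.06},{"xyz":[0,0,0],"delta_rot":[0,0,0],"gripper":0.06},{"xyz":[0,0,0],"delta_rot":[0,0,0],"gripper":0.06}]'

```text
time: 1.75
tool_pos: [0.5308, -0.01, 0.2026]
tcp_rot: [-2.224, -2.218, 0.0]
wrist_force: [-0.1, 0.8, 0.3]
width: 0.704
```

```bash
python3 - <<'E'
from workcell import bot, read_camera
import cv2,numpy as np,pickle
c=read_camera("wrist"); pickle.dump(c,open("w1.pkl","wb"))
cv2.imwrite("pics/w1.png",c["pixels"][...,::-1])
s=bot.read_state();print(s["time"],s["q"],s["tool_pos"],s["tcp_rot"],s["width"])
E
```

```text
1.8 [-6.57055490e-02 -9.07999839e-03  1.91024428e+00 -1.77357524e-05
  1.24077527e+00 -1.63416524e+00] [ 0.53083819 -0.00998177  0.20268438] [-2.22385226e+00 -2.21867474e+00  3.79425790e-04] 0.7021999966542174
```

View pics/w1.png

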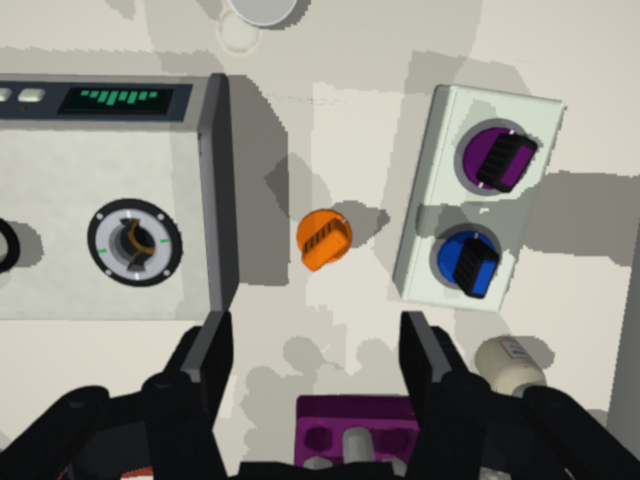

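```bash
python3 - <<'E'
from h import *
c=pickle.load(open("w1.pkl","rb"));im=c["pixels"][...,::-1]
a=cv2.resize(im[190:295,80:190],(440,420),interpolation=cv2.INTER_CUBIC)
b=cv2.resize(im[110:215,440:550],(440,420),interpolation=cv2.INTER_CUBIC)
cv2.imwrite("pics/w1c.png",np.hstack([cv2.resize(a,(400,382)),cv2.resize(b,(400,382))]))
P=cloud(c)
print("bench",P[60,330],P[350,330],"stand top",P[200,430],P[120,460],"bar top",P[148,520],P[165,512],"phot top",P[170,60],P[300,150],"ring",P[215,120],P[270,140])
E
```

```text
bench [0.42068272 0.00103329 0.00063063] [ 6.87769387e-01  2.73450015e-03 -2.83525816e-04] stand top [0.52492366 0.07794702 0.04598202] [0.46523048 0.09451795 0.04755238] bar top [0.48124301 0.12247176 0.08728548] [0.49198453 0.11814257 0.08886835] phot top [ 0.49519494 -0.18262183  0.08227428] [ 0.59249477 -0.13497894  0.08111656] ring [ 0.52589224 -0.14608257  0.08468618] [ 0.56797566 -0.13890529  0.0819735 ]
```

View pics/w1c.png

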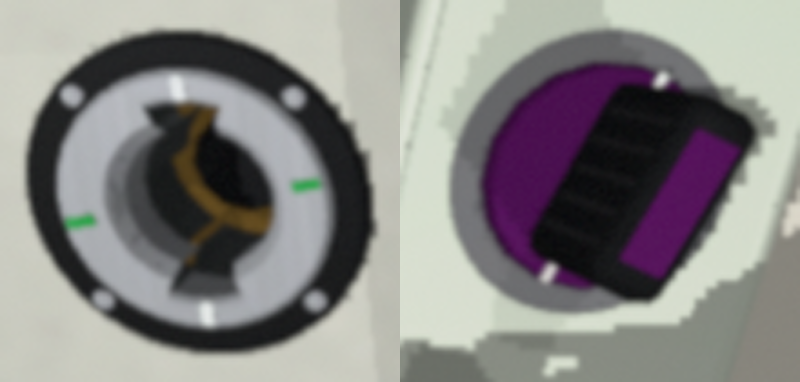

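```bash
cat >> h.py <<'E'
def tick(p,q,c,z):
    W=onplane(c,[p,q],z); d=W[1]-W[0]; a=np.degrees(np.arctan2(d[1],d[0])); a=(a+90)%180-90
    return W.mean(0),np.linalg.norm(d),a
def circ(c,poly,z):
    W=onplane(c,poly,z)[:,:2]; A=np.c_[2*W,np.ones(len(W))]; s=np.linalg.lstsq(A,(W**2).sum(1),rcond=None)[0]
    return s[:2],np.sqrt(s[2]+s[:2]@s[:2])
E
python3 - <<'E'
from h import *
c=pickle.load(open("w1.pkl","rb"));im=c["pixels"]
print("port W",tick((128.7,213.9),(136.9,276.3),c,.084)); print("port G",tick((163.9,240.9),(102,251),c,.084))
print("std",tick((512.1,131.7),(481,184.5),c,.0525))
hsv=cv2.cvtColor(im,cv2.COLOR_RGB2HSV)
# dark collar -> outer & inner boundaries
g=hsv[...,2]; m=np.zeros_like(g); m[190:295,80:190]=(g[190:295,80:190]<70)*255
cs,h=cv2.findContours(m,cv2.RETR_CCOMP,cv2.CHAIN_APPROX_NONE)
for i,k in enumerate(cs):
    if cv2.contourArea(k)>1500: print("ring",h[0][i][3],cv2.contourArea(k),circ(c,cv2.convexHull(k)[:,0],.084 if h[0][i][3]>=0 else .081))
# flange & bar top
pu=cv2.inRange(hsv,(135,60,40),(170,255,255)); pu[:110]=0;pu[215:]=0;pu[:,:440]=0;pu[:,550:]=0
cs,_=cv2.findContours(pu,cv2.RETR_EXTERNAL,cv2.CHAIN_APPROX_NONE)
for k in sorted(cs,key=cv2.contourArea)[-2:]:
    print(cv2.contourArea(k),cv2.boundingRect(k))
    W=onplane(c,k[:,0],.087)[:,:2]; r=cv2.minAreaRect((W*1000).astype(np.float32)); print("bartop rect mm",r)
    p=k[:,0]; p=p[p[:,0]<495]
    if len(p)>20: print("flange",circ(c,p[(p[:,0]<480)],.0525))
E
```

```text
port W (array([ 0.5486875 , -0.14059932,  0.084     ]), np.float64(0.046771958448975845), np.float64(-0.7193454971771871))
port G (array([ 0.54877541, -0.14063508,  0.084     ]), np.float64(0.045284862824547065), np.float64(-80.60424678738212))
std (array([0.49259234, 0.12230665, 0.0525    ]), np.float64(0.04223624089035195), np.float64(-24.880262633140106))
589.0 (500, 145, 34, 42)
bartop rect mm ((492.7900085449219, 121.86427307128906), (10.205368041992188, 26.89626693725586), 65.19324493408203)
1053.0 (462, 127, 48, 59)
bartop rect mm ((483.615966796875, 96.91880798339844), (20.30976104736328, 39.74381637573242), 65.43688201904297)
flange (array([0.49202348, 0.11329434]), np.float64(0.016368486235185175))
```

The wrist picture shows the purple standard at pixel (497,158) and the port at (133,245).
- **Standard:** (0.4927, 0.122), bar yaw −24.8°.
- **Port:** (0.5487, −0.1406), yaw −0.7°. The green ticks at −80.6° agree with this.

I'll move above the standard and align.

Request:
arm_command --rows '[{"xyz":[0.044,-0.0127,0],"delta_rot":[0,0,0],"gripper":0.06},{"xyz":[0.044,-0.0127,0],"delta_rot":[0,0,0],"gripper":0.06},{"xyz":[0.044,-0.0127,0],"delta_rot":[0,0,0],"gripper":0.06},{"xyz":[0,0,0],"delta_rot":[0,0,0.145],"gripper":0.06},{"xyz":[0,0,0],"delta_rot":[0,0,0.145],"gripper":0.06},{"xyz":[0,0,0],"delta_rot":[0,0,0.143],"gripper":0.06},{"xyz":[0,0,0.035],"delta_rot":[0,0,0],"gripper":0.06},{"xyz":[0,0,0.035],"delta_rot":[0,0,0],"gripper":0.06},{"xyz":[0,0,0],"delta_rot":[0,0,0],"gripper":0.06},{"xyz":[0,0,0],"delta_rot":[0,0,0],"gripper":0.06}]'

```text
time: 2.8
tool_pos: [0.4924, 0.1219, 0.1327]
tcp_rot: [-2.647, -1.69, 0.003]
wrist_force: [-0.0, -0.8, 0.6]
width: 0.705
```

```bash
python3 - <<'E'
from workcell import bot, read_camera
import cv2,numpy as np,pickle
from scipy.spatial.transform import Rotation as R
c=read_camera("wrist"); pickle.dump(c,open("w2.pkl","wb"))
cv2.imwrite("pics/w2.png",c["pixels"][...,::-1])
s=bot.read_state();print(s["time"],s["q"],s["tool_pos"],s["width"]); print(R.from_rotvec(s["tcp_rot"]).as_matrix().round(4))
E
```

```text
2.85 [ 1.93560519e-01  2.65247496e-03  2.03008874e+00  1.92075111e-05
  1.10767274e+00 -9.42916227e-01] [0.49375443 0.1221635  0.13409553] 0.6987036081888586
[[ 4.208e-01  9.072e-01  1.200e-03]
 [ 9.072e-01 -4.208e-01  2.000e-04]
 [ 7.000e-04  9.000e-04 -1.000e+00]]
```

View pics/w2.png

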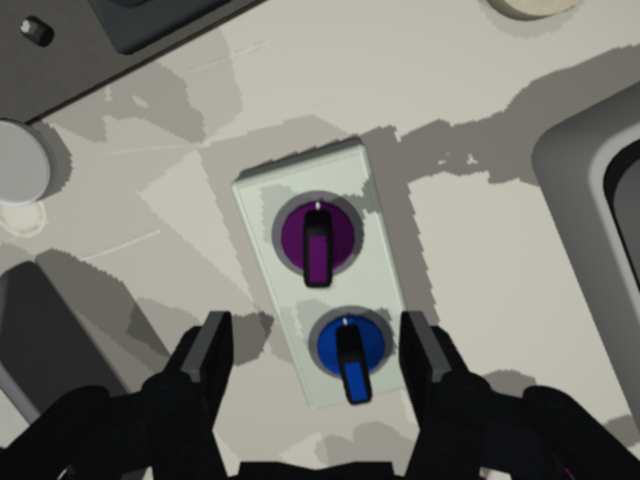

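```bash
python3 - <<'E'
from h import *
c=pickle.load(open("w2.pkl","rb"))
hsv=cv2.cvtColor(c["pixels"],cv2.COLOR_RGB2HSV)
print(proj(c,[[.4927,.122,.087],[.4927,.122,.133]]))
pu=cv2.inRange(hsv,(135,60,40),(170,255,255)); pu[:180]=0;pu[300:]=0;pu[:,:260]=0;pu[:,380:]=0
cs,_=cv2.findContours(pu,cv2.RETR_EXTERNAL,cv2.CHAIN_APPROX_NONE)
for k in sorted(cs,key=cv2.contourArea)[-3:]:
    print(cv2.contourArea(k),cv2.boundingRect(k))
    W=onplane(c,k[:,0],.087)[:,:2]; print("rect mm",cv2.minAreaRect((W*1000).astype(np.float32)))
dk=((hsv[...,2]<45)*255).astype(np.uint8); dk|=0
P=cloud(c); q=P[205:290,290:350]; m=(q[...,2]>.08)&(q[...,2]<.095); w=q[m]; print("depth bar top",len(w),w.mean(0)); r=cv2.minAreaRect((w[:,:2]*1000).astype(np.float32)); print(r)
cv2.imwrite("pics/w2c.png",cv2.resize(c["pixels"][190:300,260:380,::-1],(600,550),interpolation=cv2.INTER_CUBIC))
E
```

```text
[[317.89879361 257.23188423]
 [318.20285452 293.93050015]]
792.5 (309, 235, 18, 48)
rect mm ((493.49224853515625, 121.40352630615234), (9.307174682617188, 26.994945526123047), 65.06957244873047)
983.5 (320, 201, 35, 68)
rect mm ((485.2121887207031, 138.07350158691406), (15.04807186126709, 37.78976058959961), 76.21505737304688)
1091.5 (281, 202, 35, 68)
rect mm ((475.85662841796875, 116.7445068359375), (15.07123851776123, 37.7368049621582), 53.97959899902344)
depth bar top 1936 [0.4903898  0.12248046 0.08696607]
((491.6644592285156, 121.9065170288086), (16.58139419555664, 37.08766555786133), 65.14280700683594)
```

View pics/w2c.png

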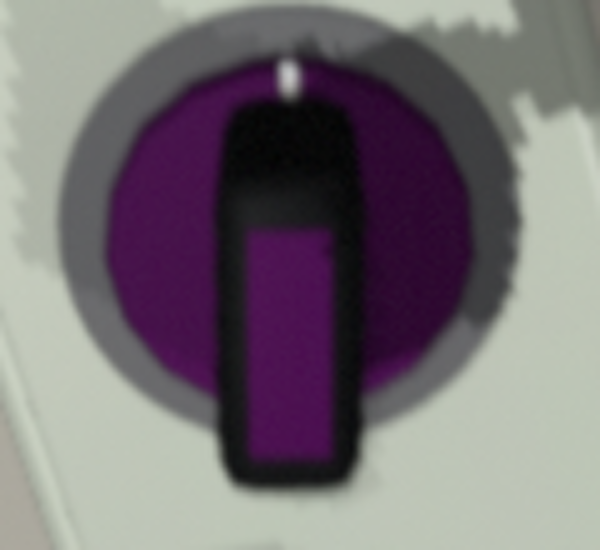

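Aligned: the bar centre is at pixel (318,258), and its projected target is (318,257). Descending to grasp.

Request:
arm_command --rows '[{"xyz":[0,0,0.025],"delta_rot":[0,0,0],"gripper":0.06},{"xyz":[0,0,0.025],"delta_rot":[0,0,0],"gripper":0.06},{"xyz":[0,0,0.018],"delta_rot":[0,0,0],"gripper":0.06},{"xyz":[0,0,0.008],"delta_rot":[0,0,0],"gripper":0.06},{"xyz":[0,0,0],"delta_rot":[0,0,0],"gripper":0.03},{"xyz":[0,0,0],"delta_rot":[0,0,0],"gripper":0.02},{"xyz":[0,0,0],"delta_rot":[0,0,0],"gripper":0.0},{"xyz":[0,0,0],"delta_rot":[0,0,0],"gripper":0.0},{"xyz":[0,0,0],"delta_rot":[0,0,0],"gripper":0.0},{"xyz":[0,0,0],"delta_rot":[0,0,0],"gripper":0.0}]' --force 60

```text
time: 3.85
tool_pos: [0.4954, 0.1209, 0.0611]
tcp_rot: [2.643, 1.69, 0.004]
wrist_force: [-4.6, -7.0, 17.1]
width: 0.001
```

```bash
python3 - <<'E'
from workcell import bot, read_camera
import cv2
c=read_camera("wrist"); d=read_camera("side")
cv2.imwrite("pics/w3.png",c["pixels"][...,::-1])
cv2.imwrite("pics/s3.png",cv2.resize(d["pixels"][150:330,180:420,::-1],(800,600),interpolation=cv2.INTER_CUBIC))
s=bot.read_state();print(s["time"],s["tool_pos"],s["width"],s["wrist_force"],s["torque"])
E
```

```text
3.95 [0.49539842 0.12090623 0.06106245] 0.0021365523848348826 [-4.91457842 -6.74428455 17.42564856] [-1.10655975  0.83240052  0.00760234]
```

View pics/w3.png

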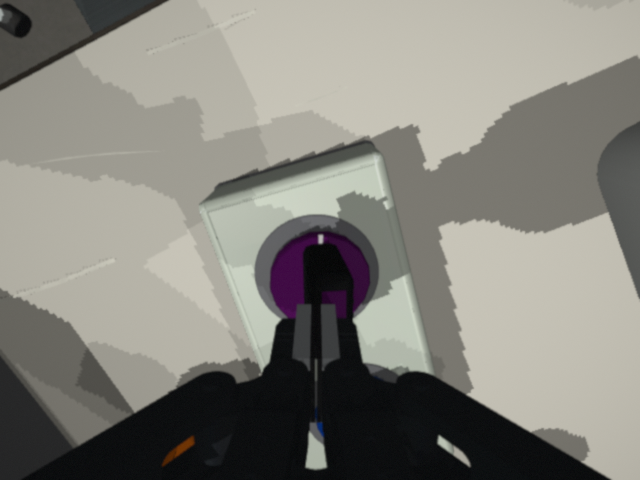

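View pics/s3.png

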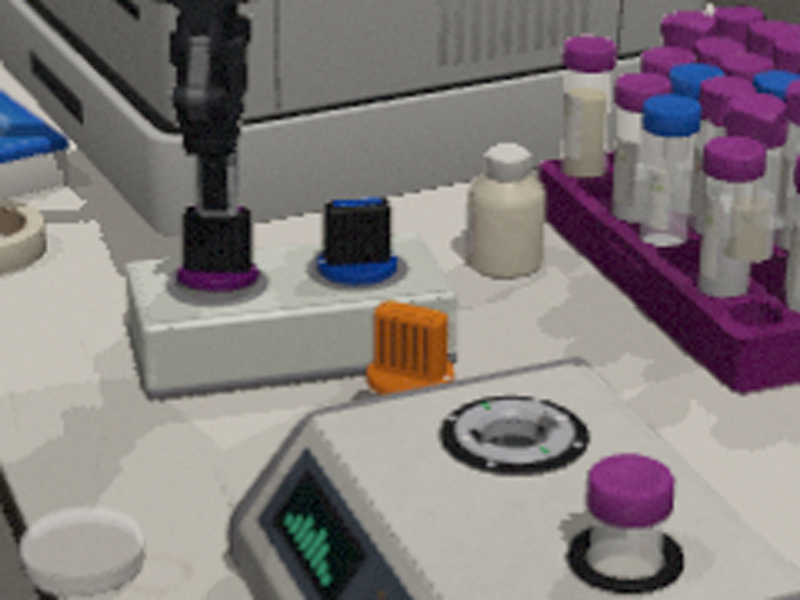

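The gripper shut fully (width 0) and is pressing up at 17 N, so it missed the bar. Looking closer before I move anything.

```bash
python3 - <<'E'
from workcell import bot, read_camera
import cv2,numpy as np
from h import *
w=cv2.imread("pics/w3.png")
a=cv2.resize(w[200:350,240:420],(720,600),interpolation=cv2.INTER_CUBIC)
cv2.imwrite("pics/w3c.png",a)
c=read_camera("side"); pickle.dump(c,open("s3.pkl","wb"))
cv2.imwrite("pics/s3c.png",cv2.resize(c["pixels"][150:250,200:320,::-1],(720,600),interpolation=cv2.INTER_CUBIC))
P=cloud(c)
for v in range(190,240,4): print(v,[tuple(np.round(P[v,u],3)) for u in (240,246,252)])
E
```

```text
190 [(np.float64(0.475), np.float64(0.083), np.float64(0.151)), (np.float64(0.484), np.float64(0.079), np.float64(0.151)), (np.float64(0.557), np.float64(0.275), np.float64(0.067))]
194 [(np.float64(0.478), np.float64(0.094), np.float64(0.139)), (np.float64(0.486), np.float64(0.086), np.float64(0.141)), (np.float64(0.557), np.float64(0.276), np.float64(0.058))]
198 [(np.float64(0.482), np.float64(0.111), np.float64(0.124)), (np.float64(0.493), np.float64(0.109), np.float64(0.124)), (np.float64(0.556), np.float64(0.274), np.float64(0.049))]
202 [(np.float64(0.485), np.float64(0.122), np.float64(0.112)), (np.float64(0.492), np.float64(0.109), np.float64(0.116)), (np.float64(0.556), np.float64(0.276), np.float64(0.039))]
206 [(np.float64(0.483), np.float64(0.116), np.float64(0.107)), (np.float64(0.491), np.float64(0.107), np.float64(0.109)), (np.float64(0.556), np.float64(0.277), np.float64(0.03))]
210 [(np.float64(0.482), np.float64(0.112), np.float64(0.101)), (np.float64(0.491), np.float64(0.108), np.float64(0.101)), (np.float64(0.555), np.float64(0.276), np.float64(0.021))]
214 [(np.
[... 561 characters left out ...]
np.float64(0.123), np.float64(0.064)), (np.float64(0.492), np.float64(0.115), np.float64(0.066)), (np.float64(0.503), np.float64(0.114), np.float64(0.064))]
230 [(np.float64(0.482), np.float64(0.121), np.float64(0.057)), (np.float64(0.492), np.float64(0.115), np.float64(0.058)), (np.float64(0.503), np.float64(0.113), np.float64(0.057))]
234 [(np.float64(0.478), np.float64(0.107), np.float64(0.056)), (np.float64(0.487), np.float64(0.101), np.float64(0.057)), (np.float64(0.499), np.float64(0.103), np.float64(0.054))]
238 [(np.float64(0.48), np.float64(0.117), np.float64(0.043)), (np.float64(0.49), np.float64(0.112), np.float64(0.043)), (np.float64(0.499), np.float64(0.104), np.float64(0.046))]
```

View pics/w3c.png

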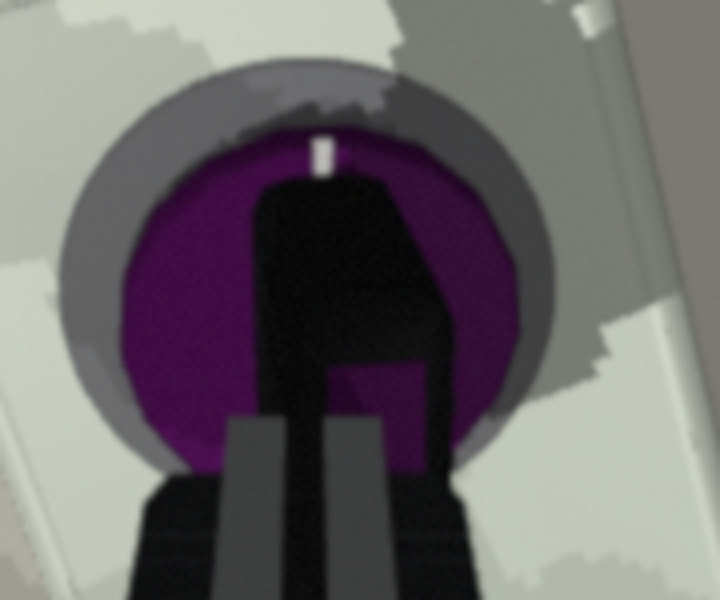

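View pics/s3c.png

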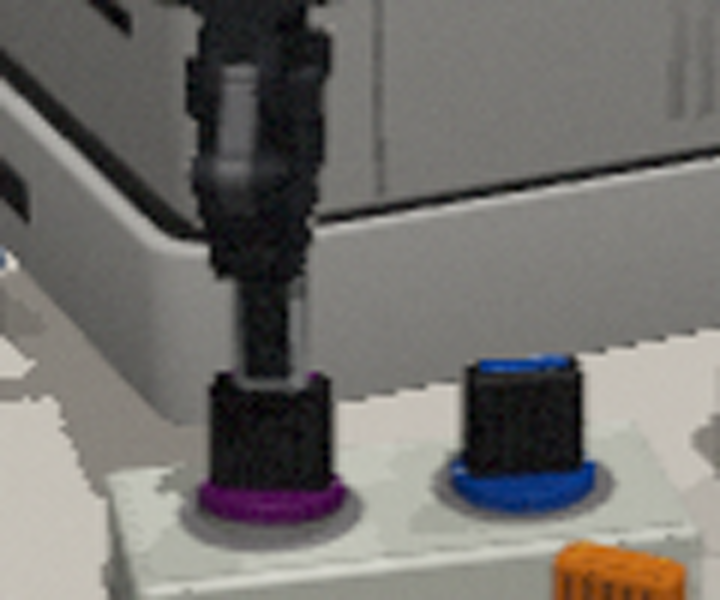

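The shut fingertips sit on top of the bar at about z = 0.087, although the TCP reads 0.061. I'll lift clear and compare the fingertip height with the reading.

Request:
arm_command --rows '[{"xyz":[0,0,-0.02],"delta_rot":[0,0,0],"gripper":0.0},{"xyz":[0,0,-0.03],"delta_rot":[0,0,0],"gripper":0.0},{"xyz":[0,0,-0.026],"delta_rot":[0,0,0],"gripper":0.0},{"xyz":[0,0,0],"delta_rot":[0,0,0],"gripper":0.0},{"xyz":[0,0,0],"delta_rot":[0,0,0],"gripper":0.0}]'

```text
time: 4.5
tool_pos: [0.4941, 0.1222, 0.1344]
tcp_rot: [2.646, 1.691, 0.005]
wrist_force: [-0.8, -0.8, -0.1]
width: -0.0
```

```bash
python3 - <<'E'
from workcell import bot, read_camera
from h import *
for n in ("side","scene","wrist"):
    c=read_camera(n); pickle.dump(c,open(n+"4.pkl","wb"))
    cv2.imwrite(f"pics/{n}4.png",c["pixels"][...,::-1])
    if n!="wrist": cv2.imwrite(f"pics/{n}4c.png",cv2.resize(c["pixels"][140:260,190:330,::-1],(700,600),interpolation=cv2.INTER_CUBIC)); 
    print(n,proj(c,[[.4927,.122,.133]]))
s=bot.read_state();print(s["time"],s["q"],s["tool_pos"],s["width"],s["wrist_force"],s["torque"])
E
```

```text
side [[243.5848707  190.50969628]]
scene [[242.93475385 204.66509017]]
wrist [[318.29693382 294.49347821]]
4.65 [ 1.93610439e-01  3.84679452e-03  2.03350875e+00 -1.88524292e-05
  1.10631210e+00 -9.43411598e-01] [0.49199638 0.12183161 0.13176088] 0.0020966799909095937 [-0.6539699   0.10272005 -0.2673164 ] [0.02902333 0.02185912 0.02571871]
```

View pics/side4c.png

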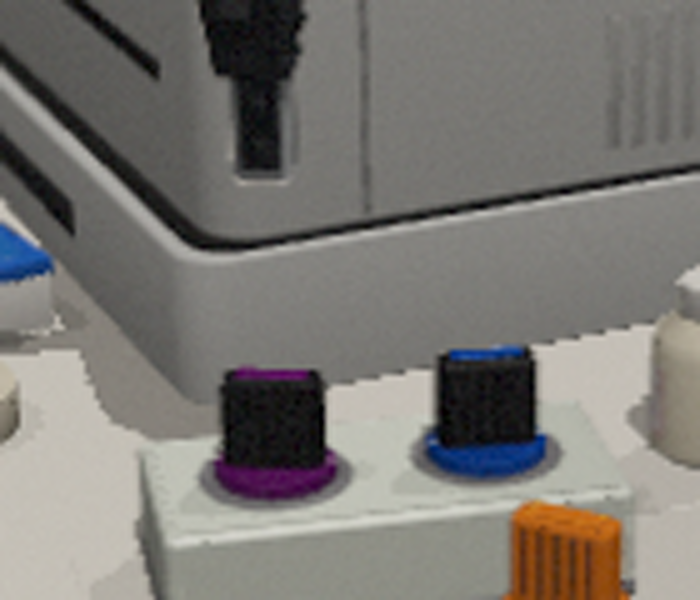

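View pics/wrist4.png

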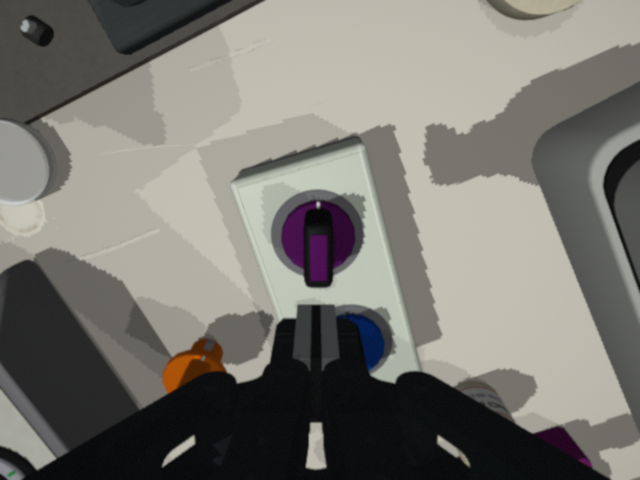

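```bash
python3 - <<'E'
from h import *
C={n:pickle.load(open(n+"4.pkl","rb")) for n in ("side","scene","wrist")}
A=[];b=[]
im=C["scene"]["pixels"][...,::-1]
cv2.imwrite("pics/tips.png",np.hstack([cv2.resize(im[150:250,200:300],(400,400),interpolation=cv2.INTER_CUBIC),cv2.resize(C["wrist"]["pixels"][280:380,270:370,::-1],(400,400),interpolation=cv2.INTER_CUBIC)]))
for n in C:
    P=cloud(C[n]); 
    u0,v0={"side":(242,176),"scene":(242,190),"wrist":(318,307)}[n]
    for v in range(v0-10,v0+12,3): print(n,v,np.round(P[v,u0-2],3),np.round(P[v,u0+2],3))
for z in (.12,.133,.15,.157,.165): print(z,[np.round(proj(C[n],[[.4927,.122,z]])[0],1) for n in C])
E
```

```text
side 166 [0.485 0.112 0.184] [0.491 0.106 0.185]
side 169 [0.485 0.111 0.179] [0.491 0.109 0.178]
side 172 [0.485 0.112 0.172] [0.491 0.108 0.173]
side 175 [0.487 0.121 0.164] [0.493 0.116 0.164]
side 178 [0.532 0.276 0.097] [0.541 0.278 0.095]
side 181 [0.533 0.278 0.09 ] [0.541 0.277 0.089]
side 184 [0.531 0.275 0.084] [0.54  0.276 0.083]
side 187 [0.532 0.277 0.077] [0.541 0.281 0.074]
scene 180 [0.486 0.112 0.187] [0.493 0.11  0.187]
scene 183 [0.485 0.11  0.182] [0.493 0.111 0.181]
scene 186 [0.484 0.11  0.176] [0.491 0.105 0.177]
scene 189 [0.485 0.111 0.17 ] [0.492 0.111 0.169]
scene 192 [0.543 0.277 0.099] [0.553 0.277 0.097]
scene 195 [0.542 0.274 0.093] [0.553 0.277 0.09 ]
scene 198 [0.542 0.276 0.085] [0.552 0.277 0.083]
scene 201 [0.541 0.274 0.079] [0.552 0.276 0.076]
wrist 297 [0.53  0.103 0.048] [0.532 0.106 0.047]
wrist 300 [0.533 0.102 0.047] [0.534 0.104 0.046]
wrist 303 [0.535 0.101 0.046] [0.537 0.103 0.045]
wrist 306 [0.482 0.126 0.167] [0.482 0.127 0.167]
wrist 309 [0.482 0.126 0.169] [0.482 0.127 0.17 ]
wrist 312 [0.482 0.126 0.172] [0.482 0.127 0.172]
wrist 315 [0.482 0.126 0.174] [0.483 0.127 0.173]
wrist 318 [0.482 0.126 0.176] [0.482 0.127 0.176]
0.12 [array([243.9, 197.2]), array([243.3, 210.9]), array([318.2, 282.4])]
0.133 [array([243.6, 190.5]), array([242.9, 204.7]), array([318.3, 294.5])]
0.15 [array([243.2, 181.6]), array([242.5, 196.4]), array([318.5, 312.9])]
0.157 [array([243. , 177.9]), array([242.3, 193. ]), array([318.6, 321.5])]
0.165 [array([242.8, 173.6]), array([242.1, 189. ]), array([318.7, 332.3])]
```

View pics/tips.png

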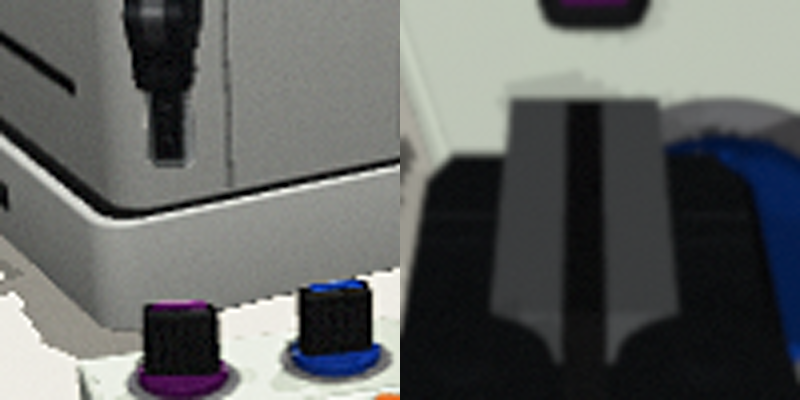

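All three cameras put the real fingertips about 27 mm behind the reported TCP: tip z is about 0.160 against a reading of 0.133. The contact agrees, with tips on the bar top at 0.087 and a reading of 0.061. Laterally the tips match. I'll allow for 27 mm in height and check before closing.

Request:
arm_command --rows '[{"xyz":[0,0,0],"delta_rot":[0,0,0],"gripper":0.06},{"xyz":[0,0,0],"delta_rot":[0,0,0],"gripper":0.06},{"xyz":[0,0,0],"delta_rot":[0,0,0],"gripper":0.06},{"xyz":[0,0,0.03],"delta_rot":[0,0,0],"gripper":0.06},{"xyz":[0,0,0.03],"delta_rot":[0,0,0],"gripper":0.06},{"xyz":[0,0,0.02],"delta_rot":[0,0,0],"gripper":0.06},{"xyz":[0,0,0.013],"delta_rot":[0,0,0],"gripper":0.06},{"xyz":[0,0,0.008],"delta_rot":[0,0,0],"gripper":0.06},{"xyz":[0,0,0],"delta_rot":[0,0,0],"gripper":0.06}]'

```text
time: 5.55
tool_pos: [0.4924, 0.1219, 0.031]
tcp_rot: [-2.647, -1.691, 0.003]
wrist_force: [-0.7, 0.1, 0.3]
width: 0.704
```

```bash
python3 - <<'E'
from workcell import bot, read_camera
from h import *
c=read_camera("side"); d=read_camera("wrist")
cv2.imwrite("pics/s5.png",np.hstack([cv2.resize(c["pixels"][150:270,190:310,::-1],(400,400),interpolation=cv2.INTER_CUBIC),cv2.resize(d["pixels"][160:400,200:440,::-1],(400,400))]))
s=bot.read_state();print(s["time"],s["tool_pos"],s["width"],s["wrist_force"])
E
```

```text
5.65 [0.49382681 0.12220565 0.03264249] 0.7027380855050879 [-0.10848631 -0.66118265  0.11612082]
```

View pics/s5.png

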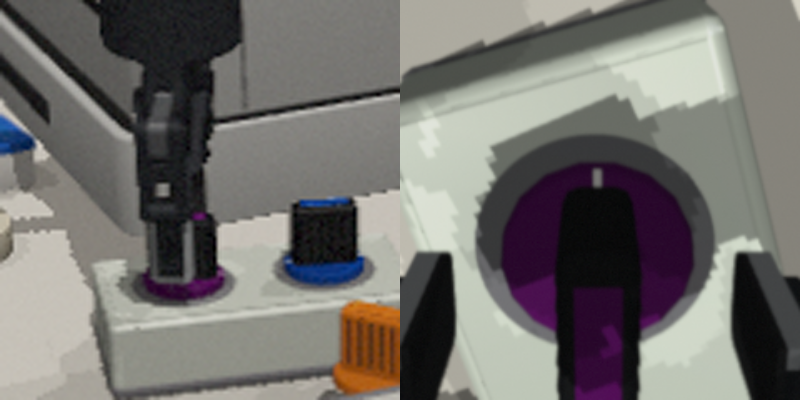

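The fingers now straddle the bar, with no contact force. Closing, then lifting a little.

Request:
arm_command --rows '[{"xyz":[0,0,0],"delta_rot":[0,0,0],"gripper":0.03},{"xyz":[0,0,0],"delta_rot":[0,0,0],"gripper":0.02},{"xyz":[0,0,0],"delta_rot":[0,0,0],"gripper":0.0},{"xyz":[0,0,0],"delta_rot":[0,0,0],"gripper":0.0},{"xyz":[0,0,0],"delta_rot":[0,0,0],"gripper":0.0},{"xyz":[0,0,0],"delta_rot":[0,0,0],"gripper":0.0}]' --force 60

```text
time: 6.25
tool_pos: [0.4939, 0.1222, 0.0328]
tcp_rot: [2.647, 1.691, 0.002]
wrist_force: [-1.0, -0.2, 5.3]
width: 0.177
```

The bar is gripped (width 0.177, about 15 mm). Lifting 0.12 m.

Request:
arm_command --rows '[{"xyz":[0,0,-0.02],"delta_rot":[0,0,0],"gripper":0.0},{"xyz":[0,0,-0.03],"delta_rot":[0,0,0],"gripper":0.0},{"xyz":[0,0,-0.035],"delta_rot":[0,0,0],"gripper":0.0},{"xyz":[0,0,-0.035],"delta_rot":[0,0,0],"gripper":0.0},{"xyz":[0,0,0],"delta_rot":[0,0,0],"gripper":0.0},{"xyz":[0,0,0],"delta_rot":[0,0,0],"gripper":0.0},{"xyz":[0,0,0],"delta_rot":[0,0,0],"gripper":0.0}]'

```text
time: 6.95
tool_pos: [0.4915, 0.1217, 0.15]
tcp_rot: [-2.646, -1.691, 0.005]
wrist_force: [-0.6, 0.1, -1.7]
width: 0.174
```

```bash
python3 - <<'E'
from workcell import bot, read_camera
from h import *
c=read_camera("side"); d=read_camera("wrist"); pickle.dump(d,open("w6.pkl","wb")); pickle.dump(c,open("s6.pkl","wb"))
cv2.imwrite("pics/s6.png",np.hstack([cv2.resize(c["pixels"][120:280,180:340,::-1],(400,400),interpolation=cv2.INTER_CUBIC),cv2.resize(d["pixels"][160:400,200:440,::-1],(400,400))]))
s=bot.read_state();print(s["time"],s["tool_pos"],s["width"],s["wrist_force"])
E
```

```text
7.05 [0.49132644 0.12168591 0.14965708] 0.17310229941851318 [ 0.84368028 -0.18675501 -0.4721241 ]
```

View pics/s6.png

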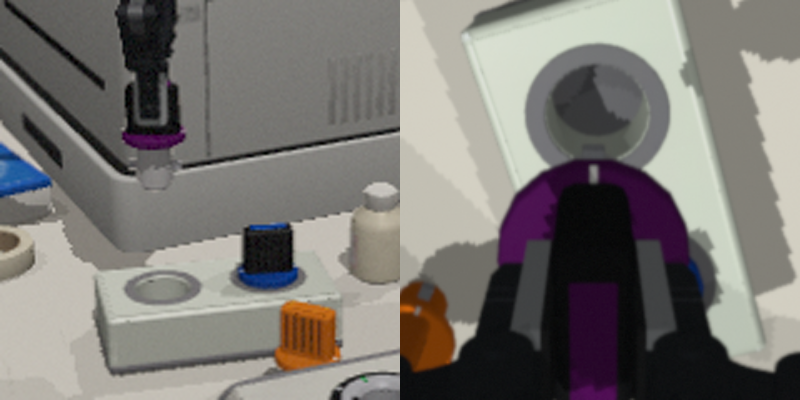

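```bash
python3 - <<'E'
from h import *
d=pickle.load(open("w6.pkl","rb"))
hsv=cv2.cvtColor(d["pixels"],cv2.COLOR_RGB2HSV)
T=np.linalg.inv(d["camera_from_world"]); print("cam pos",T[:3,3])
pu=cv2.inRange(hsv,(135,60,30),(170,255,255)); pu[:240]=0; pu[:,:240]=0;pu[:,400:]=0
ys,xs=np.nonzero(pu[:310]); 
pts=[]
for u in range(262,312,2):
    v=np.nonzero(pu[:310,u])[0]
    if len(v): pts.append((u,v.min()))
    w=632-u; v=np.nonzero(pu[:310,w])[0]
    if len(v): pts.append((w,v.min()))
pts=np.array(pts); print(len(pts),pts[:6].tolist())
for z in (.168,.170,.172): print(z,circ(d,pts,z), onplane(d,[(316.4,264.4)],z))
P=cloud(d); print("depth flange",P[285,275],P[280,300],P[285,350])
E
```

```text
cam pos [0.41846543 0.15517622 0.32162399]
50 [[262, 292], [370, 295], [264, 288], [368, 290], [266, 284], [366, 286]]
0.168 (array([0.48875778, 0.12190325]), np.float64(0.021675765215839332)) [[0.47239936 0.12984197 0.168     ]]
0.17 (array([0.48784266, 0.12233642]), np.float64(0.02139357276597303)) [[0.4716972 0.1301718 0.17     ]]
0.172 (array([0.48692753, 0.1227696 ]), np.float64(0.021111380316101082)) [[0.47099505 0.13050162 0.172     ]]
depth flange [0.47241521 0.1124522  0.17076287] [0.4714006  0.12385209 0.17925972] [0.48462696 0.13831263 0.17029752]
```

The standard is lifted and upright, centred within about 1 mm of the TCP, with the tick at wrist pixel (316,264). The other parts are untouched. Next: turn to the port's yaw and carry it over.

Request:
arm_command --rows '[{"xyz":[0,0,0],"delta_rot":[0,0,-0.141],"gripper":0.0},{"xyz":[0,0,0],"delta_rot":[0,0,-0.141],"gripper":0.0},{"xyz":[0,0,0],"delta_rot":[0,0,-0.14],"gripper":0.0},{"xyz":[-0.0437,0.0099,0],"delta_rot":[0,0,0],"gripper":0.0},{"xyz":[-0.0437,0.0099,0],"delta_rot":[0,0,0],"gripper":0.0},{"xyz":[-0.0437,0.0099,0],"delta_rot":[0,0,0],"gripper":0.0},{"xyz":[-0.0437,0.0099,0],"delta_rot":[0,0,0],"gripper":0.0},{"xyz":[-0.0436,0.0098,0],"delta_rot":[0,0,0],"gripper":0.0},{"xyz":[-0.0436,0.0098,0],"delta_rot":[0,0,0],"gripper":0.0},{"xyz":[0,0,0],"delta_rot":[0,0,0],"gripper":0.0},{"xyz":[0,0,0],"delta_rot":[0,0,0],"gripper":0.0},{"xyz":[0,0,0],"delta_rot":[0,0,0],"gripper":0.0}]'

```text
time: 8.25
tool_pos: [0.5481, -0.1396, 0.1505]
tcp_rot: [-2.232, -2.207, 0.001]
wrist_force: [0.2, -0.5, -0.0]
width: 0.176
```

```bash
python3 - <<'E'
from workcell import bot, read_camera
from h import *
from scipy.spatial.transform import Rotation as R
for n in ("side","scene","wrist"):
    c=read_camera(n); pickle.dump(c,open(n+"7.pkl","wb")); cv2.imwrite(f"pics/{n}7.png",c["pixels"][...,::-1])
S,C,W=[cv2.imread(f"pics/{n}7.png") for n in ("side","scene","wrist")]
cv2.imwrite("pics/a7.png",np.hstack([cv2.resize(S[180:340,260:420],(400,400),interpolation=cv2.INTER_CUBIC),cv2.resize(W[100:340,200:440],(400,400))]))
s=bot.read_state();print(s["time"],s["tool_pos"],s["width"],s["wrist_force"]);print(R.from_rotvec(s["tcp_rot"]).as_matrix().round(4))
E
```

```text
8.4 [ 0.54873382 -0.13919505  0.15149044] 0.16842197627766242 [ 0.6317718   0.71522678 -0.40339846]
[[ 1.000e-02  9.999e-01 -7.000e-04]
 [ 9.999e-01 -1.000e-02  4.000e-04]
 [ 4.000e-04 -7.000e-04 -1.000e+00]]
```

View pics/a7.png

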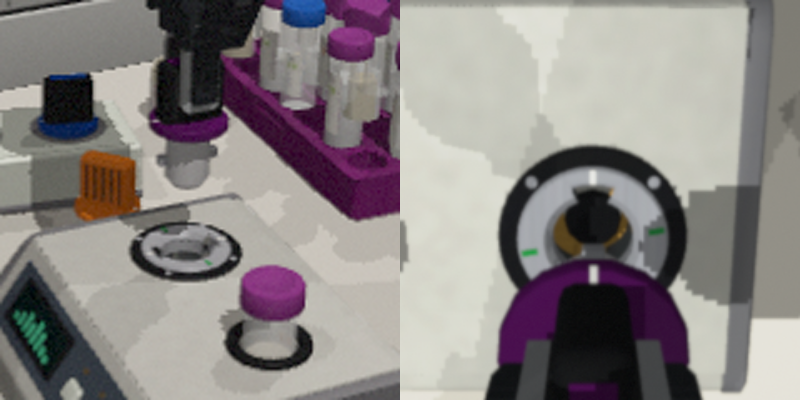

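```bash
python3 - <<'E'
from h import *
d=pickle.load(open("wrist7.pkl","rb")); im=d["pixels"].astype(int)
def cen(m,u0,v0,u1,v1):
    s=m[v0:v1,u0:u1]; y,x=np.nonzero(s); return (x.mean()+u0,y.mean()+v0,len(x))
G=(im[...,1]>im[...,0]+40)&(im[...,1]>im[...,2]+20)
g1=cen(G,340,230,365,250);g2=cen(G,265,240,292,262)
Wm=(im.min(2)>215)
w1=cen(Wm,306,195,326,218); t=cen((im.min(2)>150),308,254,326,275)
print(g1,g2,w1,t)
print("port G",tick(g1[:2],g2[:2],d,.084)); print("W",onplane(d,[w1[:2]],.084))
for z in (.171,.1725): 
    q=onplane(d,[t[:2]],z); print("std tick",q,"centre",q+[.0211,-.0002,0])
E
```

```text
(np.float64(353.5), np.float64(238.5), 24) (np.float64(277.4864864864865), np.float64(251.13513513513513), 37) (np.float64(315.0), np.float64(206.0), 21) (np.float64(315.5), np.float64(264.0), 36)
port G (array([ 0.54865132, -0.14014012,  0.084     ]), np.float64(0.04516830150463488), np.float64(-80.72137809444654))
W [[ 0.52534069 -0.14003378  0.084     ]]
std tick [[ 0.52686226 -0.13971314  0.171     ]] centre [[ 0.54796226 -0.13991314  0.171     ]]
std tick [[ 0.52627953 -0.13970523  0.1725    ]] centre [[ 0.54737953 -0.13990523  0.1725    ]]
```

Port centre is (0.5486, −0.1401) and the standard is at about (0.5476, −0.1399), so I'll correct +1 mm along tool y and start descending.

Request:
arm_command --rows '[{"xyz":[0,0.001,0.015],"delta_rot":[0,0,0],"gripper":0.0},{"xyz":[0,0,0.02],"delta_rot":[0,0,0],"gripper":0.0},{"xyz":[0,0,0.015],"delta_rot":[0,0,0],"gripper":0.0},{"xyz":[0,0,0.006],"delta_rot":[0,0,0],"gripper":0.0},{"xyz":[0,0,0.006],"delta_rot":[0,0,0],"gripper":0.0},{"xyz":[0,0,0],"delta_rot":[0,0,0],"gripper":0.0},{"xyz":[0,0,0],"delta_rot":[0,0,0],"gripper":0.0}]'

```text
time: 9.1
tool_pos: [0.5503, -0.1406, 0.0902]
tcp_rot: [-2.235, -2.208, -0.0]
wrist_force: [-1.5, 0.6, -1.3]
width: 0.176
```

```bash
python3 - <<'E'
from workcell import bot, read_camera
from h import *
W=read_camera("wrist")["pixels"][...,::-1]; S=read_camera("side")["pixels"][...,::-1]
cv2.imwrite("pics/a8.png",np.hstack([cv2.resize(S[180:340,260:420],(400,400),interpolation=cv2.INTER_CUBIC),cv2.resize(W[160:400,200:440],(400,400))]))
s=bot.read_state();print(s["time"],s["tool_pos"],s["width"],s["wrist_force"],s["torque"])
E
```

```text
9.2 [ 0.55027511 -0.14056194  0.09042631] 0.17632522712338372 [-1.09546177  1.70229772 -1.12530237] [0.24143772 0.18635616 0.01573069]
```

View pics/a8.png

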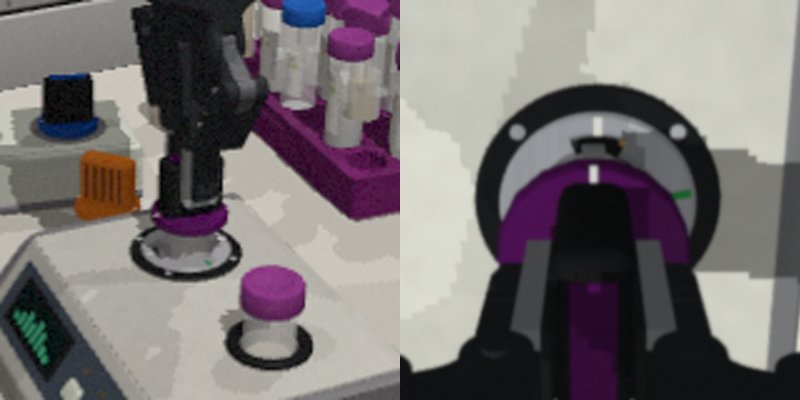

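The barrel is in the bore with the lugs over the slots, ticks aligned at col 597/593 of the crop, and force is small. Continuing down.

Request:
arm_command --rows '[{"xyz":[0,0,0.004],"delta_rot":[0,0,0],"gripper":0.0},{"xyz":[0,0,0.004],"delta_rot":[0,0,0],"gripper":0.0},{"xyz":[0,0,0.004],"delta_rot":[0,0,0],"gripper":0.0},{"xyz":[0,0,0],"delta_rot":[0,0,0],"gripper":0.0}]'

```text
time: 9.6
tool_pos: [0.5503, -0.1406, 0.0776]
tcp_rot: [2.234, 2.208, 0.0]
wrist_force: [-1.0, 1.8, 0.9]
width: 0.173
```

Request:
arm_command --rows '[{"xyz":[0,0,0.003],"delta_rot":[0,0,0],"gripper":0.0},{"xyz":[0,0,0.003],"delta_rot":[0,0,0],"gripper":0.0},{"xyz":[0,0,0],"delta_rot":[0,0,0],"gripper":0.0}]'

```text
time: 9.9
tool_pos: [0.5503, -0.1406, 0.0719]
tcp_rot: [2.234, 2.208, 0.0]
wrist_force: [-1.0, 2.2, 3.7]
width: 0.175
```

Request:
arm_command --rows '[{"xyz":[0,0,0.002],"delta_rot":[0,0,0],"gripper":0.0},{"xyz":[0,0,0.001],"delta_rot":[0,0,0],"gripper":0.0},{"xyz":[0,0,0],"delta_rot":[0,0,0],"gripper":0.0}]'

```text
time: 10.2
tool_pos: [0.5504, -0.1406, 0.0708]
tcp_rot: [2.234, 2.208, 0.0]
wrist_force: [-6.1, 3.6, 13.6]
width: 0.177
```

```bash
python3 - <<'E'
from workcell import bot, read_camera
from h import *
W=read_camera("wrist")["pixels"][...,::-1]; S=read_camera("side")["pixels"][...,::-1]
cv2.imwrite("pics/a9.png",np.hstack([cv2.resize(S[200:320,280:400],(400,400),interpolation=cv2.INTER_CUBIC),cv2.resize(W[160:400,200:440],(400,400))]))
s=bot.read_state();print(s["time"],s["q"],s["tool_pos"],s["width"],s["wrist_force"],s["torque"])
E
```

```text
10.3 [-2.94064311e-01  1.81791497e-01  1.96273770e+00  1.89935416e-04
  9.96751198e-01 -1.85316987e+00] [ 0.5503389  -0.14058759  0.0707702 ] 0.17162617921723752 [-5.40118091  3.84359733 13.30822334] [0.69574121 1.10608133 0.01307584]
```

View pics/a9.png

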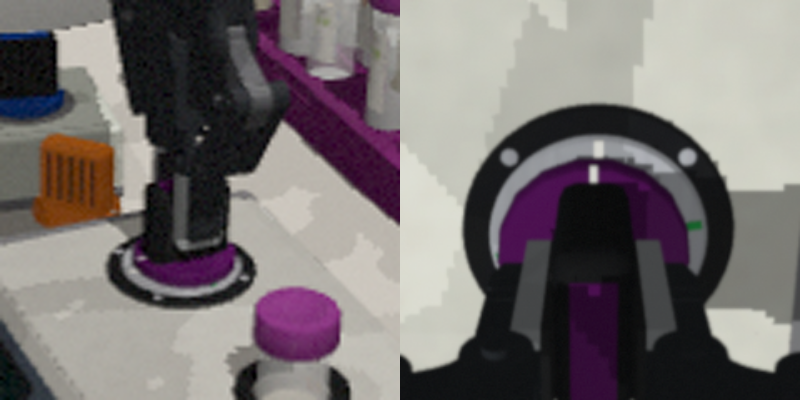

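Flange meets ring, reading 13 N. There is a small side load of (−5.4, 3.8) N. I'll relieve that and start the clockwise twist, in which tool +z turns clockwise from above.

Request:
arm_command --rows '[{"xyz":[0.0004,-0.0008,0],"delta_rot":[0,0,0],"gripper":0.0},{"xyz":[0,0,0],"delta_rot":[0,0,0.1],"gripper":0.0},{"xyz":[0,0,0],"delta_rot":[0,0,0.1],"gripper":0.0},{"xyz":[0,0,0],"delta_rot":[0,0,0.1],"gripper":0.0},{"xyz":[0,0,0],"delta_rot":[0,0,0.1],"gripper":0.0},{"xyz":[0,0,0],"delta_rot":[0,0,0],"gripper":0.0}]'

```text
time: 10.9
tool_pos: [0.5508, -0.1403, 0.0708]
tcp_rot: [2.629, 1.717, 0.003]
wrist_force: [-3.6, 3.9, 10.0]
width: 0.173
```

```bash
python3 - <<'E'
from workcell import bot, read_camera
from h import *
W=read_camera("wrist")["pixels"][...,::-1]; S=read_camera("side")["pixels"][...,::-1]
cv2.imwrite("pics/a10.png",np.hstack([cv2.resize(S[200:320,280:400],(400,400),interpolation=cv2.INTER_CUBIC),cv2.resize(W[160:400,200:440],(400,400))]))
s=bot.read_state();print(s["time"],s["q"],s["tool_pos"],s["width"],s["wrist_force"],s["torque"])
E
```

```text
11.0 [-2.93525537e-01  1.80677175e-01  1.96401417e+00  6.70284058e-04
  9.94061774e-01 -1.45296981e+00] [ 0.55078316 -0.14024438  0.07079761] 0.17264375203221358 [-2.10377708  3.24177674 10.54044731] [0.64421904 0.48401818 0.03494814]
```

View pics/a10.png

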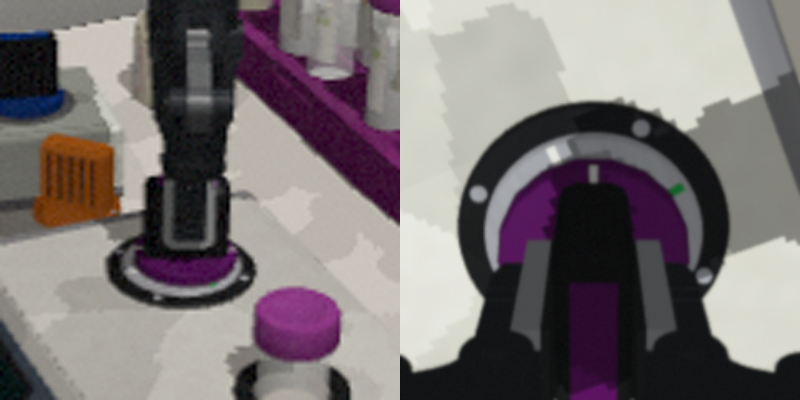

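The standard follows the twist: its tick at (593,172) has moved clockwise from the port's white tick at (557,152), and the torque is small. Continuing, with a little yaw in the lateral correction.

Request:
arm_command --rows '[{"xyz":[0.0002,-0.0002,0],"delta_rot":[0,0,0.12],"gripper":0.0},{"xyz":[0.0002,-0.0002,0],"delta_rot":[0,0,0.12],"gripper":0.0},{"xyz":[0,0,0],"delta_rot":[0,0,0.12],"gripper":0.0},{"xyz":[0,0,0],"delta_rot":[0,0,0.12],"gripper":0.0},{"xyz":[0,0,0],"delta_rot":[0,0,0.12],"gripper":0.0},{"xyz":[0,0,0],"delta_rot":[0,0,0.12],"gripper":0.0},{"xyz":[0,0,0],"delta_rot":[0,0,0.1],"gripper":0.0},{"xyz":[0,0,0],"delta_rot":[0,0,0],"gripper":0.0}]'

```text
time: 11.8
tool_pos: [0.5498, -0.1412, 0.0708]
tcp_rot: [3.094, 0.528, 0.001]
wrist_force: [-5.2, -0.6, 11.0]
width: 0.175
```

```bash
python3 - <<'E'
from workcell import bot, read_camera
from h import *
W=read_camera("wrist")["pixels"][...,::-1]; S=read_camera("side")["pixels"][...,::-1]
cv2.imwrite("pics/a11.png",np.hstack([cv2.resize(S[200:320,280:400],(400,400),interpolation=cv2.INTER_CUBIC),cv2.resize(W[160:400,200:440],(400,400))]))
s=bot.read_state();print(s["time"],s["q"],s["tool_pos"],s["width"],s["wrist_force"],s["torque"])
E
```

```text
11.9 [-0.2938489   0.18004384  1.96481346 -0.00246097  0.99473959 -0.63224472] [ 0.54979413 -0.14116865  0.07077697] 0.1740155246221265 [-5.36148861 -0.71338175 10.97666597] [-0.09447332  0.96056112  0.06730605]
```

View pics/a11.png

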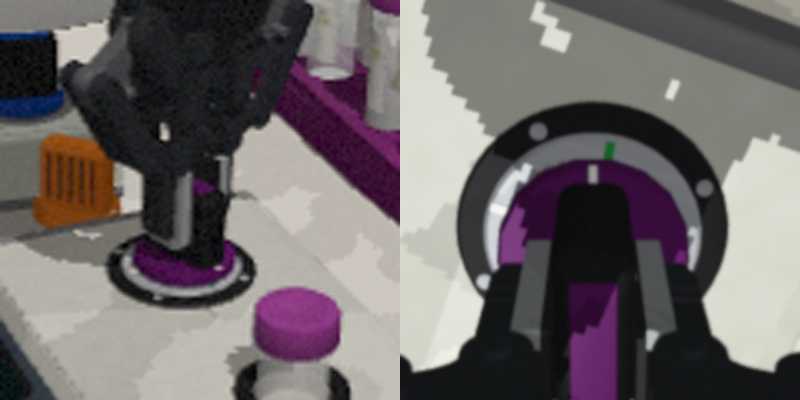

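Turned about 70°, with the standard's tick at (593,173) nearly at the green tick (609,150). The last 10° go to the stop, and I'll watch the torque.

Request:
arm_command --rows '[{"xyz":[-0.0005,-0.0002,0],"delta_rot":[0,0,0.06],"gripper":0.0},{"xyz":[0,0,0],"delta_rot":[0,0,0.06],"gripper":0.0},{"xyz":[0,0,0],"delta_rot":[0,0,0.05],"gripper":0.0},{"xyz":[0,0,0],"delta_rot":[0,0,0],"gripper":0.0}]'

```text
time: 12.3
tool_pos: [0.5495, -0.1413, 0.0708]
tcp_rot: [3.127, 0.265, 0.002]
wrist_force: [-4.3, -1.7, 10.0]
width: 0.172
```

Request:
arm_command --rows '[{"xyz":[0,0,0],"delta_rot":[0,0,0.03],"gripper":0.0},{"xyz":[0,0,0],"delta_rot":[0,0,0.02],"gripper":0.0},{"xyz":[0,0,0],"delta_rot":[0,0,0],"gripper":0.0}]'

```text
time: 12.6
tool_pos: [0.5494, -0.1413, 0.0708]
tcp_rot: [3.133, 0.19, 0.002]
wrist_force: [-4.9, -0.8, 10.5]
width: 0.176
```

```bash
python3 - <<'E'
from workcell import bot, read_camera
from h import *
d=read_camera("wrist"); pickle.dump(d,open("w12.pkl","wb")); W=d["pixels"][...,::-1]; S=read_camera("side")["pixels"][...,::-1]
cv2.imwrite("pics/a12.png",np.hstack([cv2.resize(S[200:320,280:400],(400,400),interpolation=cv2.INTER_CUBIC),cv2.resize(W[210:310,270:370],(400,400),interpolation=cv2.INTER_CUBIC)]))
s=bot.read_state();print(s["time"],s["q"],s["tool_pos"],s["width"],s["wrist_force"],s["torque"])
E
```

```text
12.7 [-0.29395718  0.17918939  1.96585495 -0.00305806  0.99412149 -0.41362309] [ 0.54941259 -0.14131367  0.07076715] 0.17395415412973614 [-5.39356411 -1.01943221 10.83690855] [-0.06395478  0.89768301  0.67864148]
```

View pics/a12.png

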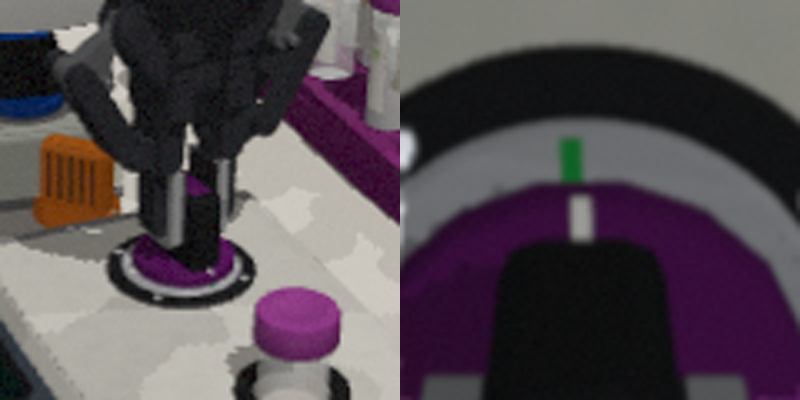

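At the stop: reaction torque rose from 0.07 to 0.68 N·m, and the white tick (581,218) sits next to the green tick (571,160). A last hold and check of the whole scene before handing in.

Request:
arm_command --rows '[{"xyz":[0,0,0],"delta_rot":[0,0,0],"gripper":0.0},{"xyz":[0,0,0],"delta_rot":[0,0,0],"gripper":0.0},{"xyz":[0,0,0],"delta_rot":[0,0,0],"gripper":0.0}]'

```text
time: 13.0
tool_pos: [0.5494, -0.1413, 0.0708]
tcp_rot: [3.133, 0.19, 0.002]
wrist_force: [-5.1, -1.1, 10.8]
width: 0.176
```

```bash
python3 - <<'E'
from workcell import bot, read_camera
from h import *
d=read_camera("wrist"); im=d["pixels"].astype(int)
G=(im[...,1]>im[...,0]+40)&(im[...,1]>im[...,2]+20); G[:235]=0;G[265:]=0;G[:,:300]=0;G[:,330:]=0
y,x=np.nonzero(G); g=onplane(d,[(x.mean(),y.mean())],.084)[0]
Wm=(im.min(2)>140); Wm[:257]=0;Wm[272:]=0;Wm[:,:308]=0;Wm[:,322:]=0
y2,x2=np.nonzero(Wm); w=onplane(d,[(x2.mean(),y2.mean())],.0905)[0]
p=np.array([.5486,-.1401])
for nm,q in (("green",g),("tick",w)):
    e=q[:2]-p; print(nm,q,np.hypot(*e),np.degrees(np.arctan2(e[1],e[0])))
s=read_camera("side")["pixels"]; cv2.imwrite("pics/s13.png",s[...,::-1])
st=bot.read_state();print(st["time"],st["tool_pos"],st["width"],st["wrist_force"],st["torque"])
E
```

```text
green [ 0.54447449 -0.11761408  0.084     ] 0.02286124092274847 100.39647207660977
tick [ 0.54596486 -0.12103593  0.0905    ] 0.01924533269957915 97.86985327822946
13.1 [ 0.54943838 -0.14129226  0.07078893] 0.17433830573579293 [-4.72756691 -1.318302   10.2162815 ] [-0.09631067  0.92574266  0.66000212]
```

View pics/s13.png

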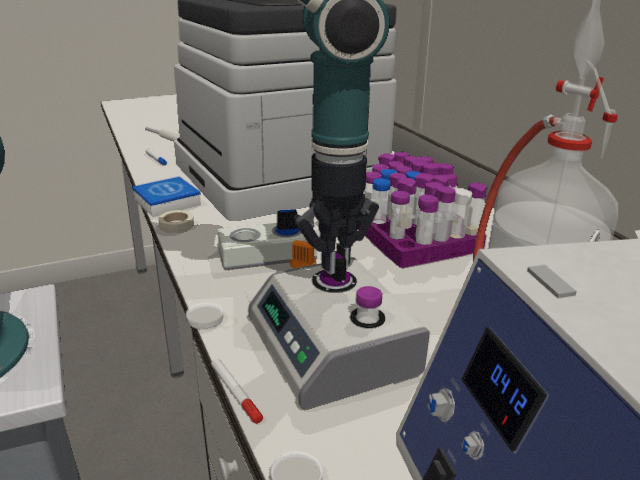

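The picture shows the standard seated in the port at (335,280). The blue standard, well tube, dish, bottle and decoy look unmoved. Handing in.

```bash
python3 -c "
from workcell import bot
print(bot.finish_job())"
```

```text
the job is handed in; nothing more can be done
None
```

I handed the job in at about 13 s with the purple-flange standard seated in the port, turned to the stop and still gripped. The tube in the well has a purple cap, so that was the matching one.

**Last checks**
- **Turn:** the wrist turned about 82.5° clockwise in all. The standard's tick lay next to the green tick, within about 3° in the picture. The reaction torque jumped from 0.07 to about 0.67 N·m in the final degrees, which I took as the stop.
- **Seating and grip:** the downward push read about 10 to 11 N with the flange on the ring. The opening held steady at about 15 mm on the bar. I commanded 60 N of grip but could not read the contact force directly.
- **Shutter:** I could not see or read it; I inferred it is open from the turn angle.
- **Other parts:** in the last side picture the blue standard, both tubes, the dish and the reagent bottle looked unmoved. I judged this by eye and did not measure it.

**What failed or disagreed**
- **First grasp:** it missed. The real fingertips sit about 27 mm behind the reported TCP, so they shut on top of the bar and pressed it with about 17 N. Nothing shifted visibly; I allowed for the 27 mm and the second grasp held.
- **Centring:** one estimate from the final tick put the standard about 2 mm off centre, though the bore allows only about 1.5 mm. A side load of about 5 N remained at the end.

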